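Set out the stacked trinket boxes on their display pads

ROBOT

A 6-joint arm with a two-finger parallel gripper is mounted at the origin on the work surface. World frame = base frame: x ahead of the robot, y to its left, z up, the work surface at z = 0. Lengths are in m, angles in rad, forces in N, time in s.
With the tool pointing down it reaches from about 0.425 to 0.95 m from the base axis. Payload 14.7 kg.
Tool frame: the origin (TCP) lies at the centre of the arm's flange, where the gripper is bolted on; the fingertips stand 173 mm ahead of it and the grasp point (between the pads) lies 155 mm ahead of it (manip.tcp_to_tips is the distance from the TCP to the fingertips, in m); y points along the fingers, z is the direction in which the jaws open and shut, and the axes are right-handed (so a half turn about y gives the same grasp; the last joint's range is limited). The gripper opens to 85 mm and grips with 20 to 120 N. Pads are 22 mm wide; open, the fingers measure 114 mm over their backs; the gripper's body (76 mm by 85 mm) begins 54 mm behind the grasp point. The pads swing forward as they close: fully open they stand 13 mm farther back than shut.
Start: joints at [-0.047, 0.48, 1.596, -0, 1.065, -0.047], TCP at [0.65, 0, 0.405] pointing down, gripper open.
Joint ranges: [-2.75, 2.75], [-0.82, 2.05], [0.23, 2.67], [-1.56, 4.7], [0.09, 2.69], [-2.92, 2.92]. Speed limits (rad/s): [1.89, 1.89, 2.39, 3.01, 3.01, 3.01].

INTERFACE

Orientations are given as a rotation vector (axis times angle).
In Python, from cell import manip gives the robot as it stands.
- The arm moves only by the shell command python3 -m pendant 'ROWS' [FORCE]. ROWS is JSON, a list of rows, each a list of 3 entries, a list of its own where there are three numbers: the shift along the tool's x, y, z normalised to -1 to 1, where 1 is 120 mm, then the turn, a rotation vector about the tool's x, y, z normalised to -1 to 1, where 1 is 180 degrees, then the opening, from 0 (shut) to 1 (fully open). A call has 1 to 8 rows; each row shifts and turns the commanded pose from where the row before left it, along the tool's axes as they then stand; what a row does not reach is not made up. A row lasts 1/10 s, in which the tool goes at most 50 mm and 8.59 degrees, less where a joint would pass 70% of its speed; a pose out of reach is approached as far as the arm can. A call with a number of a shift or a turn outside -1 to 1 is refused whole. A call with a gripper value outside its range is refused whole. The fingers move at their own pace and stop on an object; FORCE is the grip in N (left out, the last holds). Time passes only in rows, so rows that do not move let the fingers close. It gives the time, the measured TCP pose, the force and the opening at its end, in the units of the state.
- manip.observe(): the state, without advancing time (a new reading comes with each control period).
- manip.capture(name): name is "scene" or "side" or "wrist"; returns the picture (420x560x3 uint8, red, green, blue); there is no depth.
- manip.camera_params(name): a dict with "K" (3x3 intrinsics, pixels), "D" ([k1, k2, p1, p2, k3] as OpenCV has them; the pictures are not rectified), "extrinsics" (4x4, takes a point from camera to world coordinates). Camera axes: x right, y up, looking along -z (the intrinsics and any distortion apply to the point x, -y, -z); pixel columns grow to the right and rows downward; lengths in m; the calibration is good to about 2 mm. A picture is of the moment at which its call begins: read the wrist's pose just before it. camera_params takes no time and is no camera call; for the wrist camera it gives the pose at the moment of the call.
- manip.job_done(): hands the job in, once; it reports no verdict.
The state is a dict: "time_s": time; "joint_pos": joint angles; "joint_velocities": joint speeds; "effort": joint torques, N m; "tool_pos": TCP position; "ee_rot": TCP orientation; "wrist_force": force on the tool from outside, world axes, zero at the start; "ft_torque": the same for the moment, N m; "width": finger opening in m.
Only numpy, scipy, OpenCV 4.12 (cv2) and the standard library are available. Lean on these libraries where they do the work, as an engineer would, in place of code of your own. Each camera call takes 0.05 s, during which the arm holds its last target.

TASK

On the shop counter, take the stack of four trinket boxes apart one at a time from the top down, and set each box, before taking the next, in the middle of the black display pad of its own shape, with the square and oblong boxes lined up with their pads' edges. Keep the boxes level and upright, let go of each one, and do not disturb the stone bowl or the ring cone.

Things in the scene. Friction and masses are not known exactly. Their poses are not given: they have to be found in the camera images.
- hex_box: Plain steel hexagonal tin, the top of the stack: 34 mm across flats, 26 mm high, flat lid. Origin at the centre of its underside, z up; its x axis is normal to one pair of flats (the other flats every 60 degrees).
- round_box: Light wooden round box, under the hexagonal tin: 48 mm diameter, 24 mm high, flat lid. Origin at the centre of its underside, z up.
- square_box: Brown cardboard square box, under the round box: 58 x 58 mm, 26 mm high. Origin at the centre of its underside, z up; x and y are normal to its sides.
- oblong_box: Dark wooden oblong box, the bottom of the stack, standing on the counter: 130 mm along its x axis, 60 mm along its y axis, 24 mm high. Origin at the centre of its underside, z up. The square box on it may lie up to 20 mm off its middle along x.
- hex_pad: Black hexagonal display pad fixed to the counter, 58 mm across flats, 10 mm high. Origin at the centre of its underside, so its top is at z = 10 mm; x axis normal to a pair of flats.
- round_pad: Black round display pad fixed to the counter, 72 mm diameter, 10 mm high. Origin at the centre of its underside.
- square_pad: Black square display pad fixed to the counter, 82 x 82 mm, 10 mm high. Origin at the centre of its underside; x and y are normal to its sides.
- oblong_pad: Black oblong display pad fixed to the counter, 154 mm along its x axis, 84 mm along its y axis, 10 mm high. Origin at the centre of its underside.
- stone_bowl: Bystander, leave alone: small loose pale green stone bowl, 72 mm across the rim, 32 mm high, on the counter among the things. Origin at the centre of its underside.
- ring_cone: Bystander, leave alone: loose white ceramic ring cone, 36 mm across its foot, 60 mm high, easily toppled, on the counter among the things. Origin at the centre of its underside.

How it is judged:
On the way, in this order (a step that is already met when the one before it is completed fails the run):
1. the hexagonal tin stands let go on its own pad, the rest of the stack still in its place (within 30 mm) (horizontal distance between hex_box and hex_pad below 0.012 m and z of hex_box in the frame of hex_pad between 0.006 and 0.014 m and angle between hex_box's own z axis and vertical below 0.1 rad and contact force between the fingers and hex_box below 0.3 N and linear speed of hex_box below 0.02 m/s and angular speed of hex_box below 0.2 rad/s and distance of each of round_box, square_box, oblong_box from where it was at the start of the episode below 0.03 m), for 0.2 s.
2. the round box stands let go on its own pad, the rest of the stack still in its place (within 30 mm) (horizontal distance between round_box and round_pad below 0.012 m and z of round_box in the frame of round_pad between 0.006 and 0.014 m and angle between round_box's own z axis and vertical below 0.1 rad and contact force between the fingers and round_box below 0.3 N and linear speed of round_box below 0.02 m/s and angular speed of round_box below 0.2 rad/s and distance of each of square_box, oblong_box from where it was at the start of the episode below 0.03 m), for 0.2 s.
3. the square box stands let go on its own pad, the rest of the stack still in its place (within 30 mm) (horizontal distance between square_box and square_pad below 0.012 m and z of square_box in the frame of square_pad between 0.006 and 0.014 m and angle between square_box's own z axis and vertical below 0.1 rad and (angle between the x axis of square_box and the x axis of square_pad, either way round below 0.2 rad or angle between the x axis of square_box and the y axis of square_pad, either way round below 0.2 rad) and contact force between the fingers and square_box below 0.3 N and linear speed of square_box below 0.02 m/s and angular speed of square_box below 0.2 rad/s and distance of oblong_box from where it was at the start of the episode below 0.03 m), for 0.2 s.
4. the oblong box stands let go on its own pad (horizontal distance between oblong_box and oblong_pad below 0.012 m and z of oblong_box in the frame of oblong_pad between 0.006 and 0.014 m and angle between oblong_box's own z axis and vertical below 0.1 rad and angle between the x axis of oblong_box and the x axis of oblong_pad, either way round below 0.2 rad and contact force between the fingers and oblong_box below 0.3 N and linear speed of oblong_box below 0.02 m/s and angular speed of oblong_box below 0.2 rad/s), for 0.2 s.
At the end, for the whole second after the job is handed in: Each box stands upright (0.1 rad), released and at rest on the pad of its own shape, centres within 12 mm; the square box is within 0.2 rad of square with its pad (quarter turns allowed), the oblong box within 0.2 rad along its pad (half turn allowed) (all of step 4 and horizontal distance between hex_box and hex_pad below 0.012 m and z of hex_box in the frame of hex_pad between 0.006 and 0.014 m and angle between each of hex_box, round_box, square_box's own z axis and vertical below 0.1 rad and contact force between the fingers and hex_box below 0.3 N and linear speed of each of hex_box, round_box, square_box below 0.02 m/s and angular speed of each of hex_box, round_box, square_box below 0.2 rad/s and horizontal distance between round_box and round_pad below 0.012 m and z of round_box in the frame of round_pad between 0.006 and 0.014 m and contact force between the fingers and round_box below 0.3 N and horizontal distance between square_box and square_pad below 0.012 m and z of square_box in the frame of square_pad between 0.006 and 0.014 m and (angle between the x axis of square_box and the x axis of square_pad, either way round below 0.2 rad or angle between the x axis of square_box and the y axis of square_pad, either way round below 0.2 rad) and contact force between the fingers and square_box below 0.3 N); the robot touches nothing.
It fails at once if a box is tipped by more than 0.5 rad (angle between any of hex_box, round_box, square_box, oblong_box's own z axis and vertical above 0.5 rad).
It fails at once if the stone bowl is moved by more than 20 mm (distance of stone_bowl from where it was at the start of the episode above 0.02 m).
It fails at once if the ring cone is moved by more than 20 mm or toppled (distance of ring_cone from where it was at the start of the episode above 0.02 m or angle between ring_cone's own z axis and vertical above 0.5 rad).
It also fails if it takes over 112 s, if anything falls off the work surface, if the arm or the gripper's body presses on something with over 40 N, if the wrist force passes 120 N, or if a joint passes its speed limit or range.

## Working session

There is one attempt and no reset: what is moved stays moved. The work goes in short steps, Python scripts to look and compute and a shell command to move; the robot and the scene stay as the last step left them, time stands still between calls to the robot, and variables do not carry over. Pictures are saved under pics/ and viewed, and the job is handed in when it is done.

```bash
ls; mkdir -p pics; python3 - <<'E'
from cell import manip
import cv2,numpy as np
print(manip.observe())
for n in ["scene","side","wrist"]:
    p=manip.camera_params(n); print(n,p)
    cv2.imwrite(f"pics/{n}0.png",manip.capture(n)[:,:,::-1])
E
```

```text
pics
{'time_s': 0.0, 'joint_pos': array([-4.66002201e-02,  4.80858593e-01,  1.59685451e+00,  1.24855082e-06,
        1.06508805e+00, -4.66135412e-02]), 'joint_velocities': array([ 2.18879176e-04, -1.25809178e-06, -4.50664386e-04,  4.51049809e-04,
        6.03363645e-04, -9.67349734e-04]), 'effort': array([ 2.41355090e-03, -9.50650907e+01, -4.30184269e+01, -5.27583288e-04,
        1.24796593e-02,  1.26860105e-04]), 'tool_pos': array([6.49809494e-01, 2.99421646e-05, 4.04062114e-01]), 'ee_rot': array([-1.21005219,  1.21010622, -1.20857697]), 'wrist_force': array([0.19744792, 0.467634  , 0.46789662]), 'ft_torque': array([0.01330148, 0.03658258, 0.00991768]), 'width': 0.0854332638613908}
scene {'K': array([[526.9579991 ,   0.        , 286.85303778],
       [  0.        , 526.9579991 , 210.69169369],
       [  0.        ,   0.        ,   1.        ]]), 'D': array([0.00023714, 0.        , 0.        , 0.        , 0.        ]), 'extrinsics': array([[ 0.12914244, -0.76205899,  0.63449849,  1.203145  ],
       [ 0.99152127,  0.1085362 , -0.07145247, -0.0595374 ],
       [-0.01441506,  0.6383463
[... 499 characters left out ...]
1872397,  0.69529467,  0.63278471],
       [ 0.        ,  0.        ,  0.        ,  1.        ]])}
wrist {'K': array([[378.19109728,   0.        , 281.09445293],
       [  0.        , 378.19109728, 216.85686187],
       [  0.        ,   0.        ,   1.        ]]), 'D': array([-0.08805128,  0.        ,  0.        ,  0.        ,  0.        ]), 'extrinsics': array([[ 9.99997956e-01,  2.31003137e-04,  2.00866730e-03,
         6.49324070e-01],
       [-8.79746072e-04,  9.44193966e-01,  3.29388797e-01,
         8.47990216e-02],
       [-1.82048170e-03, -3.29389891e-01,  9.44192240e-01,
         3.72939956e-01],
       [ 0.00000000e+00,  0.00000000e+00,  0.00000000e+00,
         1.00000000e+00]])}
```

View pics/scene0.png

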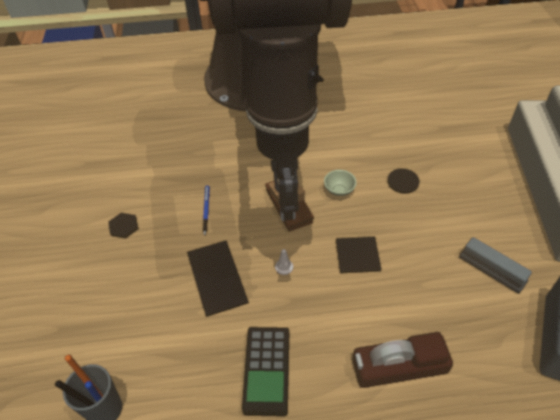

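View pics/side0.png

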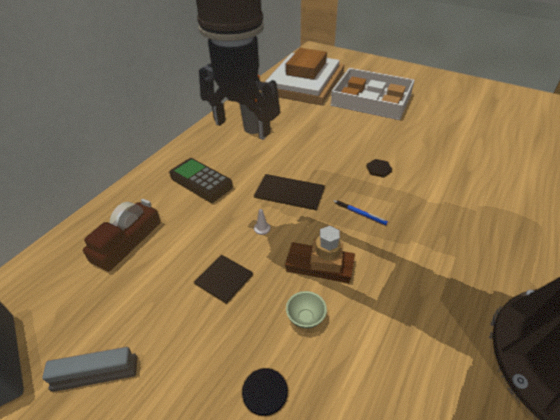

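View pics/wrist0.png

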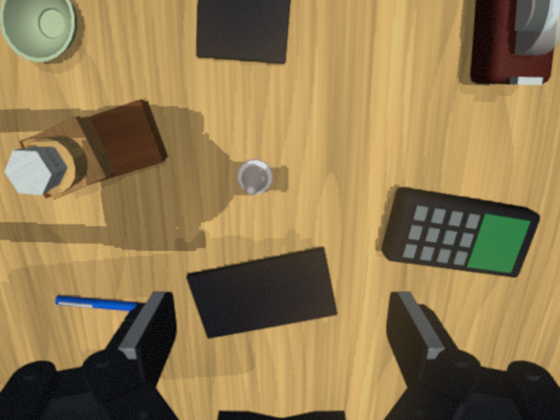

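```bash
cat > h.py <<'E'
import cv2,numpy as np
from scipy.spatial.transform import Rotation as R
def cast(p,uv,z):
    uv=np.array(uv,float).reshape(-1,1,2)
    n=cv2.undistortPoints(uv,p["K"],p["D"]).reshape(-1,2)
    d=np.c_[n[:,0],-n[:,1],-np.ones(len(n))]@p["extrinsics"][:3,:3].T
    o=p["extrinsics"][:3,3]
    return o+d*((z-o[2])/d[:,2])[:,None]
def dark(img,t=60):
    m=(img.max(2)<t).astype(np.uint8)
    return cv2.morphologyEx(m,cv2.MORPH_OPEN,np.ones((3,3)))
def contours(m,amin=150):
    return [c for c in cv2.findContours(m,cv2.RETR_EXTERNAL,cv2.CHAIN_APPROX_NONE)[0] if cv2.contourArea(c)>amin]
def rect(P):
    (c,s,a)=cv2.minAreaRect((P[:,:2]*1000).astype(np.float32)); 
    if s[0]<s[1]: s=s[::-1];a+=90
    return np.round(c,1),np.round(s,1),round((a+90)%180-90,1)
E
python3 - <<'E'
from h import *
from cell import manip
o=manip.observe(); print(R.from_rotvec(o["ee_rot"]).as_matrix().round(3))
for n in ["scene","side","wrist"]:
    p=manip.camera_params(n); im=cv2.imread(f"pics/{n}0.png")
    for c in contours(dark(im)):
        P=cast(p,c[:,0],0.01); 
        r=rect(P); 
        if max(r[1])<200: print(n,c[:,0].mean(0).round(),len(c),*r)
E
```

```text
[[ 0.    -0.001  1.   ]
 [-1.     0.     0.   ]
 [-0.    -1.    -0.001]]
scene [107. 408.] 113 [ 861.2 -320. ] [55.9 37.6] -32.7
scene [270. 404.] 138 [884.2 -67.5] [70.4 47.9] 82.6
scene [ 75. 393.] 91 [ 832.1 -382.7] [78.4 28.2] 54.6
scene [551. 326.] 184 [814.3 460.2] [190.1  25.4] -28.3
scene [217. 278.] 196 [ 633.  -135.9] [149.8  77.6] 12.6
scene [354. 247.] 127 [602.2 141.9] [60.9 39.4] 85.3
scene [288. 199.] 111 [460.9  25.4] [102.5  45.1] -4.0
scene [282. 151.] 185 [311.4  29.3] [167.7 125.2] -8.4
scene [193.  14.] 74 [-344.5 -164.6] [173.4  33.3] 4.1
side [265. 392.] 128 [429.8 293.9] [69.5 66.7] -60.3
side [  8. 356.] 210 [840.3 440.7] [196.5  30.9] -33.1
side [329. 276.] 88 [437.2  47.3] [78.7 13.6] 15.2
side [223. 280.] 173 [610.8 150.7] [80.2 79.5] 86.2
side [285. 190.] 265 [ 623.9 -130.7] [149.4  86.3] 12.8
side [198. 188.] 157 [836.3 -44.1] [155.2  48.7] -7.6
side [379. 168.] 55 [ 469.9 -319.7] [65.5 55.4] -68.7
wrist [281. 416.] 264 [ 648.2 -312.8] [163.3  13.1] 0.1
wrist [261. 291.] 395 [ 623.5 -133.4] [141.8  84.7] 12.6
wrist [458. 229.] 767 [838.8 -61.2] [161.4  79.6] -8.8
wrist [155. 132.] 110 [528.  44.] [51.7  5.5] -74.1
wrist [512.  26.] 116 [859.2 141.8] [46.6  8.9] -82.5
wrist [484.  41.] 209 [834.5 127. ] [73.3 25.1] -84.1
wrist [242.  23.] 307 [615.  136.9] [80.9 42.7] -0.7
```

```bash
python3 -m pendant '[[[0,0,-0.4],[0,0,0],1],[[-0.1,0,-0.4],[0,0,0],1],[[-0.1,0,-0.4],[0,0,0],1],[[0,0,0],[0,0,0],1],[[0,0,0],[0,0,0],1]]'; python3 - <<'E'
from cell import manip
import cv2
p=manip.camera_params("wrist");im=manip.capture("wrist")[:,:,::-1]
cv2.imwrite("pics/w1.png",im)
import pickle;pickle.dump(p,open("w1.pkl","wb"))
s=manip.capture("side")[:,:,::-1]
cv2.imwrite("pics/s1c.png",cv2.resize(s[200:300,250:400],None,fx=4,fy=4))
E
```

```text
time_s: 0.65
tool_pos: [0.5054, 0.0243, 0.4051]
ee_rot: [-1.209, 1.208, -1.209]
wrist_force: [0.5, -1.2, 0.4]
width: 0.0854
```

View pics/w1.png

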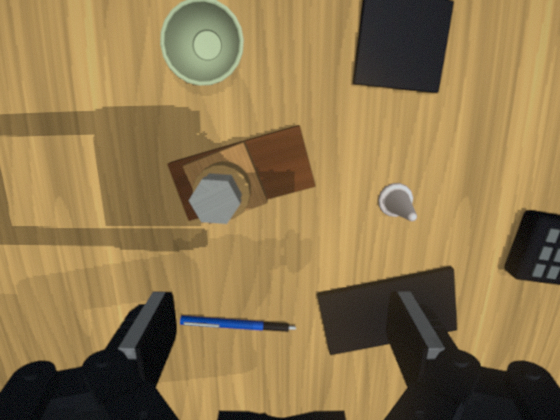

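View pics/s1c.png

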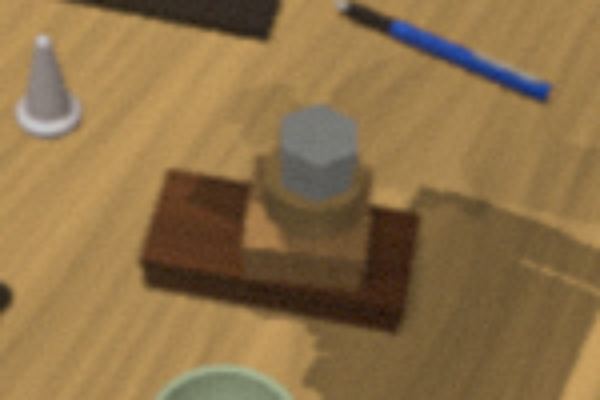

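```bash
python3 - <<'E'
from h import *
import pickle
im=cv2.imread("pics/w1.png");p=pickle.load(open("w1.pkl","rb"))
c=cv2.resize(im[110:240,150:330],None,fx=4.4,fy=4.4,interpolation=cv2.INTER_CUBIC);cv2.imwrite("pics/w1c.png",c)
hsv=cv2.cvtColor(im,cv2.COLOR_BGR2HSV)
m=((hsv[...,1]<60)&(hsv[...,2]>70)).astype(np.uint8);m[:110]=0;m[240:]=0;m[:,330:]=0
for c in contours(m):
    P=cast(p,c[:,0],.1);print(c[:,0].mean(0),rect(P)); a=cv2.approxPolyDP(c,5,True)[:,0];print(a.tolist(),(cast(p,a,.1)*1000).round(1).tolist())
for c in contours(dark(im)):
    r=rect(cast(p,c[:,0],.01)); print(c[:,0].mean(0).round(),*r)
E
```

```text
[215.70629371 198.59440559] (array([455.4,  27.8]), array([43.5, 34.3]), 54.0)
[[209, 174], [189, 202], [201, 221], [226, 223], [240, 193], [230, 175]] [[451.4, 47.1, 100.0], [434.7, 25.4, 100.0], [442.9, 10.1, 100.0], [462.2, 8.4, 100.0], [473.9, 32.4, 100.0], [467.0, 46.3, 100.0]]
[281. 416.] [ 504.6 -289. ] [163.7  14.4] -0.0
[107. 369.] [ 246.1 -212.3] [290.  190.4] 4.7
[429. 351.] [ 707.5 -227.7] [395.  192.3] -44.1
[540. 250.] [793.2 -54.5] [80.4 76.4] 82.2
[400.  45.] [613.8 148.5] [81.  80.6] -4.5
```

View pics/w1c.png

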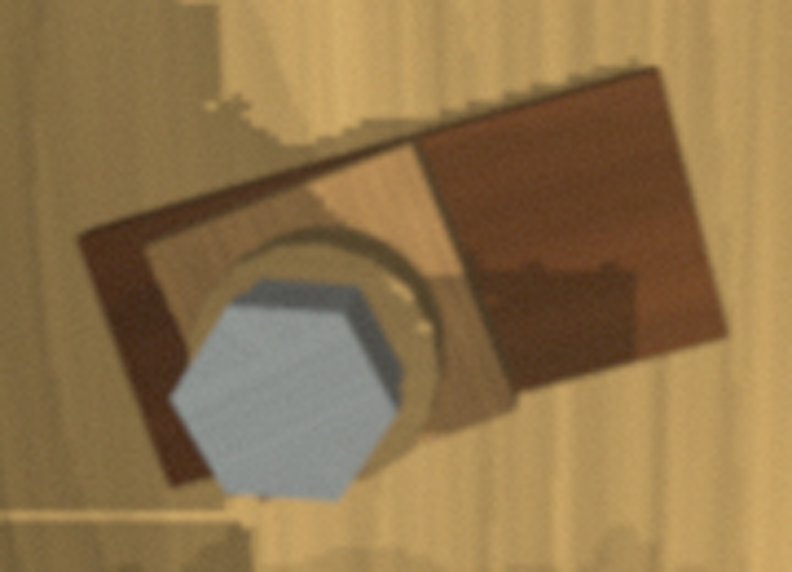

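```bash
python3 - <<'E'
from h import *
import pickle
p=pickle.load(open("w1.pkl","rb"))
def f(L,z):
    return cast(p,np.array(L)/4.4+[150-.4,110-.4],z)*1000
H=f([(170,398),(233,303),(347,312),(399,410),(335,503),(230,495)],.1)
print("hex",H[:,:2].mean(0),[np.linalg.norm(H[i]-H[i+3]).round(1) for i in range(3)])
d=[np.degrees(np.arctan2(*(H[(i+1)%6]-H[i])[1::-1])) for i in range(6)];print(np.array(d).round(1), "flat normal mod60",[(x+90)%60 for x in d])
O=f([(80,236),(655,68),(726,335),(172,487)],.024)
print("obl",O[:,:2].mean(0),[(np.linalg.norm(O[(i+1)%4]-O[i]).round(1),np.degrees(np.arctan2(*(O[(i+1)%4]-O[i])[1::-1])).round(1)) for i in range(4)])
S=f([(145,248),(413,145),(517,395)],.05)
print("sq",(S[0]+S[2])/2,[(np.linalg.norm(S[(i+1)]-S[i]).round(1),np.degrees(np.arctan2(*(S[(i+1)]-S[i])[1::-1])).round(1)) for i in range(2)])
C=f([(320,240),(241,270),(440,340),(365,250),(415,285),(438,360),(425,410)],.074)
A=np.c_[2*C[:,:2],np.ones(len(C))];s=np.linalg.lstsq(A,(C[:,:2]**2).sum(1),rcond=None)[0]
print("rnd",s[:2],np.sqrt(s[2]+s[0]**2+s[1]**2))
E
```

```text
hex [454.26786688  25.7355746 ] [np.float64(39.6), np.float64(39.3), np.float64(39.7)]
[  54.2   -4.8  -64.7 -124.8  175.4  117.4] flat normal mod60 [np.float64(24.192278520494426), np.float64(25.17906422877749), np.float64(25.337361595194437), np.float64(25.16035138183649), np.float64(25.378942221604007), np.float64(27.351089317975863)]
obl [467.1940898  29.3537254] [(np.float64(127.4), np.float64(15.8)), (np.float64(59.1), np.float64(-74.1)), (np.float64(128.2), np.float64(-164.2)), (np.float64(59.2), np.float64(105.2))]
sq [455.54498409  27.80669083  50.        ] [(np.float64(57.5), np.float64(20.4)), (np.float64(54.2), np.float64(-68.8))]
rnd [457.31002993  27.75561948] 21.57246367452231
```

```bash
python3 -m pendant '[[[0,0,-0.4],[0,0,0],1],[[-0.012,0,-0.025],[0,0,0],1],[[0,0,0],[0,-0.0463,0],1],[[0,0,0],[0,-0.0463,0],1],[[0,0.4,0],[0,-0.0463,0],1],[[0,0.4,0],[0,0,0],1],[[0,0.16,0],[0,0,0],1],[[0,0,0],[0,0,0],1]]'; python3 - <<'E'
from h import *
from cell import manip
import pickle
o=manip.observe();print(o["tool_pos"],R.from_rotvec(o["ee_rot"]).as_matrix().round(3),manip.tcp_to_tips)
p=manip.camera_params("wrist");im=manip.capture("wrist")[:,:,::-1]
cv2.imwrite("pics/w2.png",im)
pickle.dump(p,open("w2.pkl","wb"))
E
```

```text
time_s: 1.55
tool_pos: [0.455, 0.0252, 0.2869]
ee_rot: [-1.387, 0.886, -0.879]
wrist_force: [1.0, -0.2, 0.8]
width: 0.0857
[0.45504599 0.02524212 0.28694419] [[ 0.422 -0.005  0.906]
 [-0.906  0.     0.422]
 [-0.002 -1.    -0.004]] 0.1734
```

View pics/w2.png

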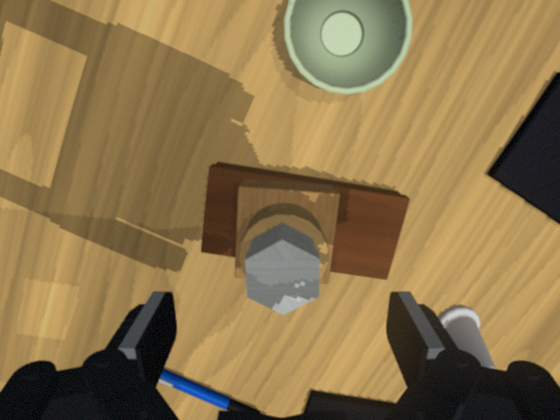

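```bash
python3 - <<'E'
from h import *
import pickle
p=pickle.load(open("w2.pkl","rb"))
L=[(281,238),(320,262),(319,295),(282,314),(248,295),(245,261)]
P=cast(p,L,.1)*1000;print(P.mean(0),[np.linalg.norm(P[i]-P[i+3]) for i in range(3)])
B=cast(p,[(285,30),(411,30),(347,92)],.032)*1000;print(B)
E
```

```text
[453.93161776  25.77581505 100.        ] [np.float64(39.58735736010927), np.float64(37.610468659118396), np.float64(38.620590803764976)]
[[406.69187501 130.01053811  32.        ]
 [469.12368361 160.19163637  32.        ]
 [452.51002248 115.22210147  32.        ]]
```

```bash
python3 -m pendant '[[[0,0.15,0],[0,0,0],1],[[0,0.13,0],[0,0,0],1],[[0,0,0],[0,0,0],0],[[0,0,0],[0,0,0],0],[[0,0,0],[0,0,0],0],[[0,0,0],[0,0,0],0],[[0,0,0],[0,0,0],0]]' 40;  python3 - <<'E'
from cell import manip
import cv2
cv2.imwrite("pics/w3.png",manip.capture("wrist")[:,:,::-1])
print(manip.observe()["width"],manip.tcp_to_tips)
cv2.imwrite("pics/s3.png",cv2.resize(manip.capture("side")[140:300,200:440,::-1],None,fx=3,fy=3))
E
```

```text
time_s: 2.3
tool_pos: [0.4555, 0.0254, 0.2571]
ee_rot: [-1.384, 0.88, -0.883]
wrist_force: [-2.3, -0.0, 14.2]
width: 0.0332
0.03334110660995553 0.1734
```

View pics/s3.png

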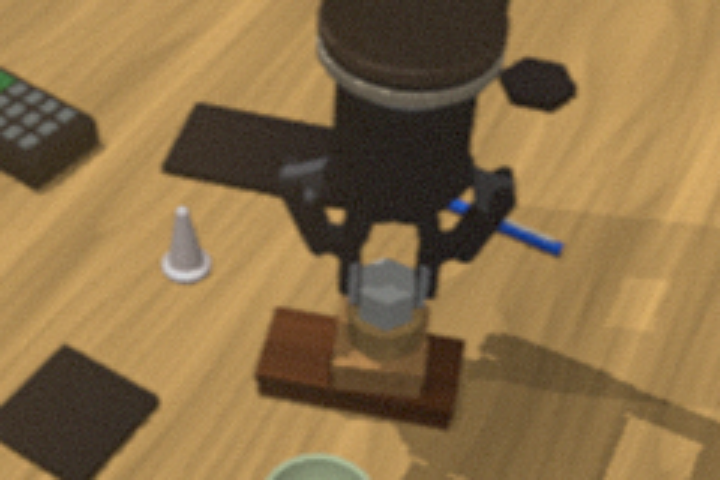

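```bash
python3 -m pendant '[[[0,-0.1,0],[0,0,0],0],[[0,-0.25,0],[0,0,0],0],[[0,-0.25,0],[0,0,0],0],[[0.2,0,-0.07],[0,0,0],0],[[0.37,0,-0.125],[0,0,0],0],[[0.37,0,-0.125],[0,0,0],0],[[0.37,0,-0.125],[0,0,0],0],[[0.37,0,-0.125],[0,0,0],0]]' ; python3 -m pendant '[[[0.37,0,-0.125],[0,0,0],0],[[0.37,0,-0.125],[0,0,0],0],[[0.37,0,-0.125],[0,0,0],0],[[0.37,0,-0.125],[0,0,0],0],[[0.1,0,-0.03],[0,0,0],0],[[0,0,0],[0,0,0],0],[[0,0,0],[0,0,0],0]]'; python3 - <<'E'
from h import *
from cell import manip
import pickle
p=manip.camera_params("wrist");im=manip.capture("wrist")[:,:,::-1]
cv2.imwrite("pics/w4.png",im)
pickle.dump(p,open("w4.pkl","wb"))
cv2.imwrite("pics/s4.png",manip.capture("side")[:,:,::-1])
for c in contours(dark(im)):
    r=rect(cast(p,c[:,0],.01)); print(c[:,0].mean(0).round(),*r)
E
```

```text
time_s: 3.2
tool_pos: [0.4782, -0.1881, 0.3288]
ee_rot: [-1.384, 0.881, -0.883]
wrist_force: [1.6, 1.3, -0.2]
width: 0.0329
time_s: 3.9
tool_pos: [0.5004, -0.3842, 0.328]
ee_rot: [-1.384, 0.883, -0.882]
wrist_force: [-0.1, 0.9, -0.9]
width: 0.0329
[281. 371.] [ 566.4 -528.2] [541.4 176.9] 25.0
[278. 119.] [ 471.1 -330.5] [54.3 47.7] -49.6
[522.   9.] [ 592.9 -178.5] [71.4 20.1] 13.8
```

View pics/w4.png

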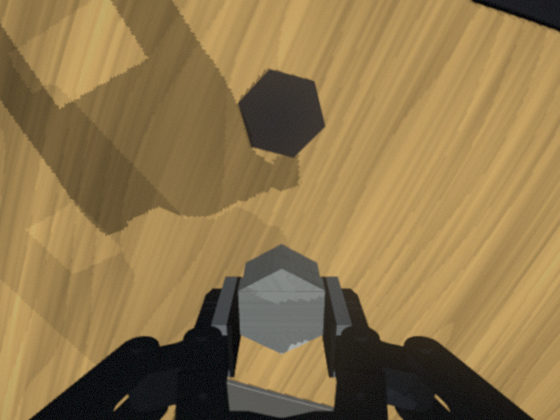

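View pics/s4.png

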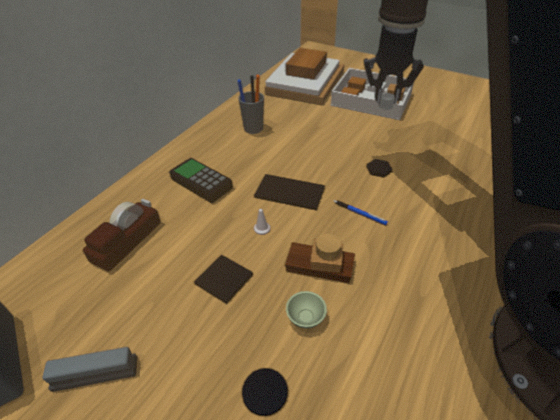

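```bash
cat >> h.py <<'E'
def delta(o,xy):
    M=R.from_rotvec(o["ee_rot"]).as_matrix()
    d=np.r_[xy,0]-np.r_[o["tool_pos"][:2],0]
    return (M.T@d/0.12).round(3), d
E
python3 - <<'E'
from h import *
from cell import manip
import pickle
p=pickle.load(open("w4.pkl","rb"))
P=cast(p,[(273,69),(315,80),(325,123),(293,157),(249,147),(239,104)],.01)
print(P.mean(0),[np.linalg.norm(P[i]-P[i+3]) for i in range(3)])
q=manip.camera_params("side");im=cv2.imread("pics/side0.png")
for c in contours(dark(im,75)):
    m=c[:,0].mean(0)
    if abs(m-[379,168]).max()<8: print("side",cast(q,c[:,0],.005).mean(0),rect(cast(q,c[:,0],.005)))
print(delta(manip.observe(),P.mean(0)[:2]))
E
```

```text
[ 0.47270057 -0.32461239  0.01      ] [np.float64(0.06540909143771437), np.float64(0.06879263910812901), np.float64(0.06501129092355923)]
side [ 0.4721457  -0.32612371  0.005     ] (array([ 471.6, -326. ]), array([67.9, 58.2]), -51.1)
(array([-0.543,  0.   , -0.003]), array([-0.02791696,  0.05887101,  0.        ]))
```

```bash
python3 -m pendant '[[[-0.27,0,0],[0,0,0],0],[[-0.27,0,0],[0,0,0],0],[[0,0.35,0],[0,0,0],0],[[0,0.35,0],[0,0,0],0],[[0,0.2,0],[0,0,0],0],[[0,0.12,0],[0,0,0],0],[[0,0.06,0],[0,0,0],0],[[0,0,0],[0,0,0],0]]'; python3 - <<'E'
from h import *
from cell import manip
im=manip.capture("wrist")[:,:,::-1]
cv2.imwrite("pics/w5.png",im)
cv2.imwrite("pics/s5.png",cv2.resize(manip.capture("side")[80:210,300:460,::-1],None,fx=4,fy=4))
E
```

```text
time_s: 4.8
tool_pos: [0.4734, -0.3258, 0.1983]
ee_rot: [-1.385, 0.882, -0.881]
wrist_force: [-0.2, -0.2, -0.6]
width: 0.0332
```

View pics/w5.png

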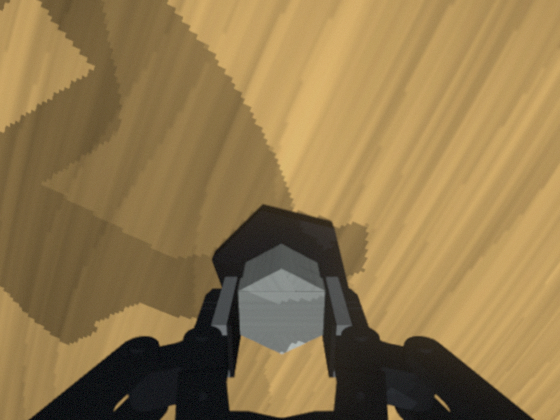

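View pics/s5.png

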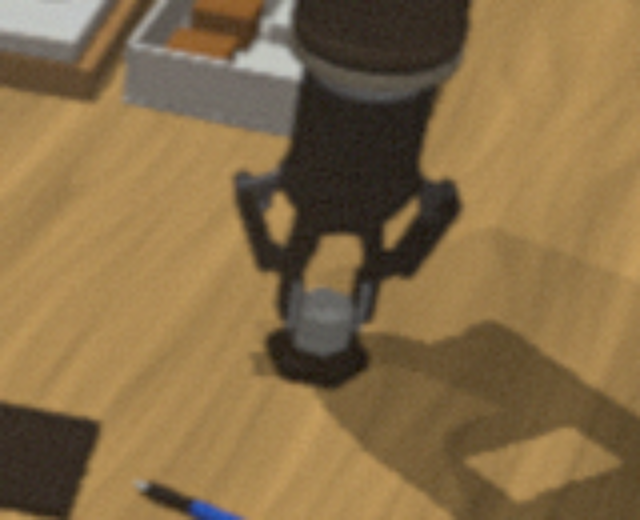

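```bash
python3 -m pendant '[[[0,0.02,0],[0,0,0],0],[[0,0,0],[0,0,0],0],[[0,0,0],[0,0,0],0]]';python3 -m pendant '[[[0,0.015,0],[0,0,0],0],[[0,0,0],[0,0,0],0],[[0,0,0],[0,0,0],0]]'
```

```text
time_s: 5.2
tool_pos: [0.4734, -0.3263, 0.1964]
ee_rot: [-1.385, 0.882, -0.883]
wrist_force: [0.6, 0.4, -1.2]
width: 0.0328
time_s: 5.5
tool_pos: [0.4733, -0.3262, 0.194]
ee_rot: [-1.385, 0.882, -0.882]
wrist_force: [-0.1, 0.8, -1.3]
width: 0.0327
```

```bash
python3 -m pendant '[[[0,0.01,0],[0,0,0],0],[[0,0,0],[0,0,0],0],[[0,0,0],[0,0,0],0]]';python3 -m pendant '[[[0,0.01,0],[0,0,0],0],[[0,0,0],[0,0,0],0],[[0,0,0],[0,0,0],0]]'
```

```text
time_s: 5.8
tool_pos: [0.4734, -0.3262, 0.1932]
ee_rot: [-1.385, 0.882, -0.882]
wrist_force: [-1.8, 0.8, 7.3]
width: 0.0334
time_s: 6.1
tool_pos: [0.4733, -0.3261, 0.1931]
ee_rot: [-1.385, 0.881, -0.883]
wrist_force: [-6.4, 3.8, 30.6]
width: 0.0331
```

```bash
python3 -m pendant '[[[0,-0.01,0],[0,0,0],0],[[0,0,0],[0,0,0],0.6],[[0,0,0],[0,0,0],0.8],[[0,0,0],[0,0,0],1],[[0,0,0],[0,0,0],1],[[0,-0.2,0],[0,0,0],1],[[0,-0.4,0],[0,0,0],1],[[0,-0.4,0],[0,0,0],1]]'; python3 - <<'E'
from h import *
from cell import manip
import pickle
p=manip.camera_params("wrist")
im=manip.capture("wrist")[:,:,::-1]
cv2.imwrite("pics/w6.png",im);pickle.dump(p,open("w6.pkl","wb"))
E
```

```text
time_s: 6.9
tool_pos: [0.4729, -0.3259, 0.3135]
ee_rot: [-1.384, 0.884, -0.88]
wrist_force: [1.3, -0.8, 0.2]
width: 0.0855
```

View pics/w6.png

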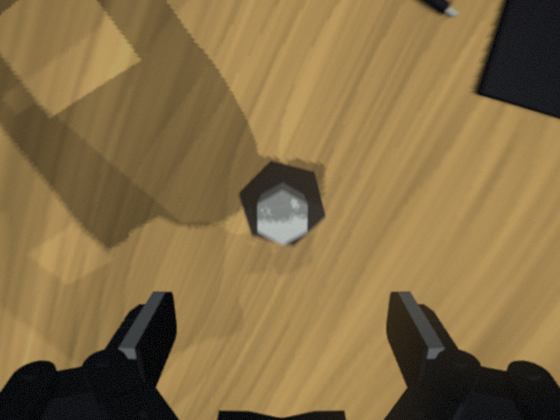

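```bash
python3 - <<'E'
from h import *
import pickle
p=pickle.load(open("w6.pkl","rb"));im=cv2.imread("pics/w6.png")
cv2.imwrite("pics/w6c.png",cv2.resize(im[150:260,220:350],None,fx=5,fy=5))
P=cast(p,[(275,161),(317,172),(325,211),(292,245),(247,240),(239,196)],.01)
print(P.mean(0),[np.linalg.norm(P[i]-P[i+3]) for i in range(3)])
E
```

```text
[ 0.47266746 -0.32578857  0.01      ] [np.float64(0.06750959824329572), np.float64(0.07558438317825687), np.float64(0.06592341733465153)]
```

View pics/w6c.png

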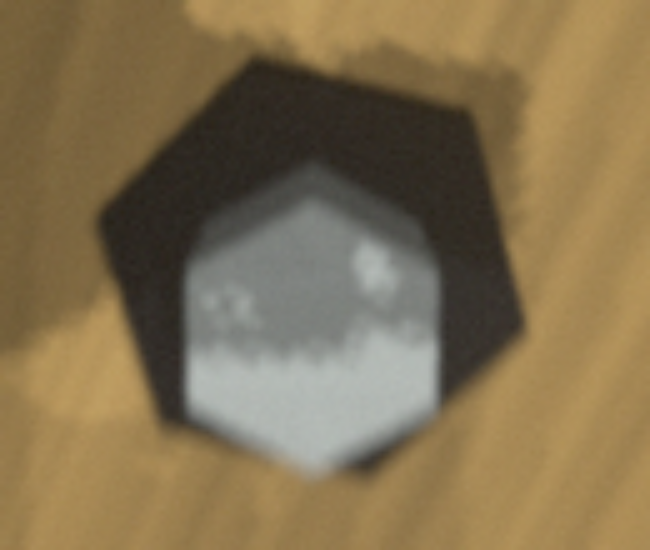

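```bash
python3 - <<'E'
from h import *
from cell import manip
import pickle
p=pickle.load(open("w6.pkl","rb"))
print(cast(p,[(282.2,217)],.036)); print(delta(manip.observe(),[.457,.028]))
E
```

```text
[[ 0.47279086 -0.32632714  0.036     ]]
(array([-2.745, -0.014,  1.117]), array([-0.01772387,  0.35516537,  0.        ]))
```

```bash
python3 -m pendant '[[[-0.2,0,0.08],[0,0,0],1],[[-0.365,0,0.149],[0,0,0],1],[[-0.365,0,0.149],[0,0,0],1],[[-0.365,0,0.149],[0,0,0],1],[[-0.365,0,0.149],[0,0,0],1],[[-0.365,0,0.149],[0,0,0],1],[[-0.365,0,0.149],[0,0,0],1],[[-0.355,0,0.145],[0,0,0],1]]'; python3 -m pendant '[[[0,0,0],[0,0,0],1],[[0,0,0],[0,0,0],1]]'; python3 - <<'E'
from h import *
from cell import manip
import pickle
p=manip.camera_params("wrist")
im=manip.capture("wrist")[:,:,::-1]
cv2.imwrite("pics/w7.png",im);pickle.dump(p,open("w7.pkl","wb"))
cv2.imwrite("pics/w7c.png",cv2.resize(im[130:310,160:430],None,fx=2.9,fy=2.9,interpolation=cv2.INTER_CUBIC))
E
```

```text
time_s: 7.75
tool_pos: [0.4553, 0.031, 0.3129]
ee_rot: [-1.384, 0.882, -0.882]
wrist_force: [-0.1, -0.4, -1.3]
width: 0.0858
time_s: 7.95
tool_pos: [0.4557, 0.0302, 0.3129]
ee_rot: [-1.386, 0.88, -0.88]
wrist_force: [-0.0, 0.1, -0.2]
width: 0.0852
```

View pics/w7c.png

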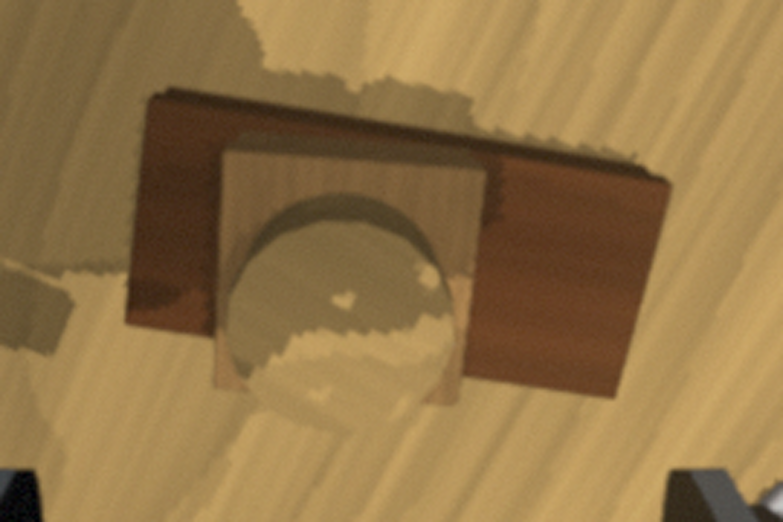

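```bash
python3 - <<'E'
from h import *
from cell import manip
import pickle
p=pickle.load(open("w7.pkl","rb"))
f=lambda L,z:cast(p,np.array(L)/2.9+[160-.33,130-.33],z)*1000
C=f([(231,315),(456,318),(343,220),(343,432)],.074);print(C, (C[0]+C[1])/2,(C[2]+C[3])/2)
for L,z in (([(222,150),(486,170),(460,404),(214,388)],.05),([(150,98),(668,184),(615,397),(127,323)],.024)):
    O=f(L,z);print(O[:,:2].mean(0),[(np.linalg.norm(O[(i+1)%4]-O[i]).round(1),np.degrees(np.arctan2(*(O[(i+1)%4]-O[i])[1::-1])).round(1)) for i in range(4)])
print(delta(manip.observe(),((C[:2].sum(0)+C[2:].sum(0))/4/1000)[:2]))
E
```

```text
[[432.97107526  18.53713238  74.        ]
 [474.98574343  37.53766671  74.        ]
 [445.13808462  46.77389838  74.        ]
 [465.11945128   3.85061862  74.        ]] [453.97840935  28.03739955  74.        ] [455.12876795  25.3122585   74.        ]
[454.89853912  26.62643512] [(np.float64(57.6), np.float64(20.7)), (np.float64(57.0), np.float64(-68.7)), (np.float64(57.9), np.float64(-159.0)), (np.float64(57.3), np.float64(111.0))]
[466.49760425  29.34222322] [(np.float64(127.4), np.float64(15.6)), (np.float64(58.6), np.float64(-73.2)), (np.float64(128.3), np.float64(-164.3)), (np.float64(58.8), np.float64(105.9))]
(array([ 0.015,  0.   , -0.019]), array([-0.00127873, -0.00258008,  0.        ]))
```

```bash
python3 -m pendant '[[[0.015,0.35,-0.019],[0,0,0],1],[[0,0.25,0],[0,0,0],1],[[0,0.1,0],[0,0,0],1],[[0,0,0],[0,0,0],0],[[0,0,0],[0,0,0],0],[[0,0,0],[0,0,0],0],[[0,0,0],[0,0,0],0],[[0,0,0],[0,0,0],0]]' 35; python3 -m pendant '[[[0,-0.05,0],[0,0,0],0],[[0,-0.05,0],[0,0,0],0],[[0,-0.1,0],[0,0,0],0],[[0,-0.3,0],[0,0,0],0],[[0,-0.3,0],[0,0,0],0],[[0,0,0],[0,0,0],0]]'; python3 - <<'E'
from h import *
from cell import manip
print(delta(manip.observe(),[.430,.294]))
p=manip.camera_params("wrist")
im=manip.capture("wrist")[:,:,::-1]
cv2.imwrite("pics/w8.png",im)
im=manip.capture("side")[:,:,::-1]
cv2.imwrite("pics/s8.png",im)
E
```

```text
time_s: 8.8
tool_pos: [0.4549, 0.0263, 0.2299]
ee_rot: [-1.384, 0.881, -0.883]
wrist_force: [-0.9, -4.5, 9.8]
width: 0.0468
time_s: 9.4
tool_pos: [0.4557, 0.0266, 0.3292]
ee_rot: [-1.381, 0.877, -0.886]
wrist_force: [-0.5, 0.5, -1.3]
width: 0.0469
(array([-2.11e+00, -1.00e-03,  7.48e-01]), array([-0.02572769,  0.2673614 ,  0.        ]))
```

View pics/w8.png

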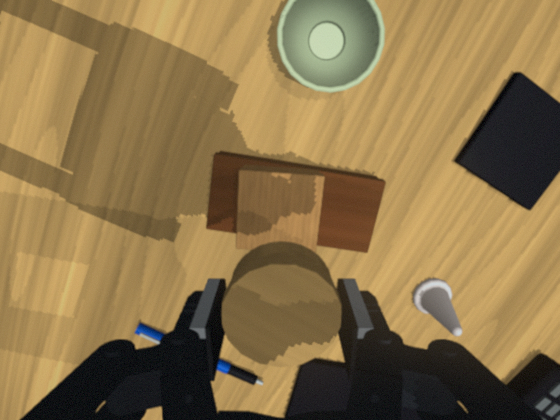

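View pics/s8.png

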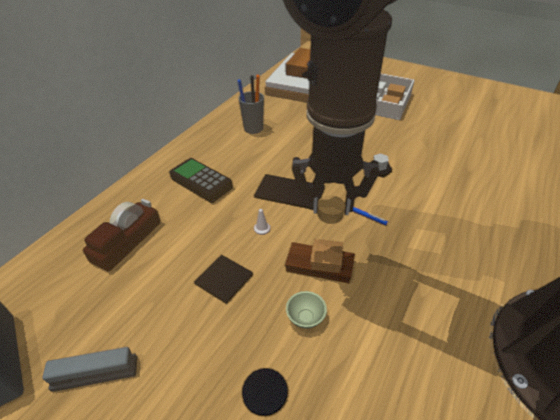

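```bash
python3 -m pendant '[[[-0.15,0,0.07],[0,0,0],0],[[-0.35,0,0.17],[0,0,0],0],[[-0.35,0,0.17],[0,0,0],0],[[-0.35,0,0.17],[0,0,0],0],[[-0.35,0,0.17],[0,0,0],0],[[0,0,0],[0,0,0],0],[[0,0,0],[0,0,0],0]]'; python3 - <<'E'
from h import *
from cell import manip
p=manip.camera_params("wrist")
im=manip.capture("wrist")[:,:,::-1]
cv2.imwrite("pics/w9.png",im)
for c in contours(dark(im)):
    P=cast(p,c[:,0],.01);r=rect(P); print(c[:,0].mean(0).round(),*r)
    if max(r[1])<90 and min(r[1])>40:
        print(cv2.minEnclosingCircle((P[:,:2]*1000).astype(np.float32)));print(delta(manip.observe(),r[0]/1000))
E
```

```text
time_s: 10.2
tool_pos: [0.4567, 0.234, 0.3238]
ee_rot: [-1.387, 0.881, -0.879]
wrist_force: [0.1, -0.6, -0.3]
width: 0.0467
[279. 372.] [521.2  91. ] [558.5 174. ] 25.3
[555. 153.] [633.8 359.6] [35.2  7.7] -52.1
[278. 126.] [425.8 280.8] [51.4 47.8] 15.3
((427.84686279296875, 280.1343688964844), 29.043516159057617)
(array([-0.47 ,  0.   , -0.066]), array([-0.03104348,  0.0477716 ,  0.        ]))
```

View pics/w9.png

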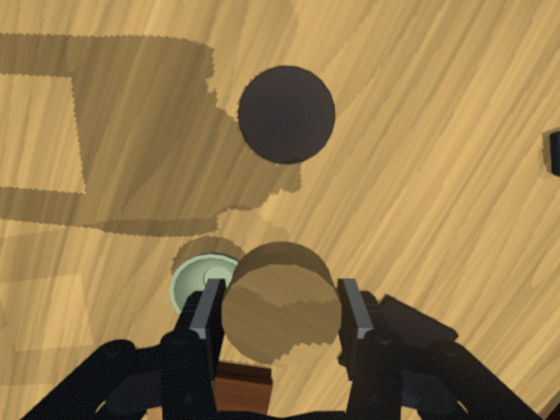

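```bash
python3 - <<'E'
from h import *
from cell import manip
p=manip.camera_params("wrist"); im=cv2.imread("pics/w9.png")
P=cast(p,[(238,114),(335,115),(286.5,66),(287,164)],.01);print(P,np.linalg.norm(P[0]-P[1]),np.linalg.norm(P[2]-P[3]))
c=[(P[0]+P[1])/2,(P[2]+P[3])/2];print(c);print(delta(manip.observe(),((c[0]+c[1])/2)[:2]))
E
```

```text
[[0.39918738 0.27866027 0.01      ]
 [0.46352138 0.30796596 0.01      ]
 [0.41707393 0.32357845 0.01      ]
 [0.44732979 0.26030313 0.01      ]] 0.07069431980123238 0.07013689358691479
[array([0.43135438, 0.29331311, 0.01      ]), array([0.43220186, 0.29194079, 0.01      ])]
(array([-0.538, -0.   ,  0.021]), array([-0.02506537,  0.05959856,  0.        ]))
```

```bash
python3 -m pendant '[[[-0.27,0,0.01],[0,0,0],0],[[-0.27,0,0.005],[0,0,0],0],[[0,0.35,0],[0,0,0],0],[[0,0.35,0],[0,0,0],0],[[0,0.2,0],[0,0,0],0],[[0,0.12,0],[0,0,0],0],[[0,0.06,0],[0,0,0],0],[[0,0,0],[0,0,0],0]]'; python3 -m pendant '[[[0,0.01,0],[0,0,0],0],[[0,0,0],[0,0,0],0],[[0,0,0],[0,0,0],0]]'
```

```text
time_s: 11.05
tool_pos: [0.4317, 0.2915, 0.1946]
ee_rot: [-1.386, 0.884, -0.883]
wrist_force: [0.3, 0.1, -1.0]
width: 0.0462
time_s: 11.35
tool_pos: [0.4319, 0.2927, 0.1949]
ee_rot: [-1.383, 0.882, -0.882]
wrist_force: [-0.2, -1.2, -0.9]
width: 0.0466
```

```bash
python3 -m pendant '[[[0,0.02,0],[0,0,0],0],[[0,0,0],[0,0,0],0],[[0,0,0],[0,0,0],0]]'; python3 -m pendant '[[[0,0.01,0],[0,0,0],0],[[0,0,0],[0,0,0],0],[[0,0,0],[0,0,0],0]]'
```

```text
time_s: 11.65
tool_pos: [0.4316, 0.2927, 0.1917]
ee_rot: [-1.385, 0.882, -0.882]
wrist_force: [-0.1, 0.2, -0.2]
width: 0.0466
time_s: 11.95
tool_pos: [0.4316, 0.2927, 0.1904]
ee_rot: [-1.385, 0.882, -0.882]
wrist_force: [-0.5, 1.0, -1.0]
width: 0.0467
```

```bash
python3 -m pendant '[[[0,0.01,0],[0,0,0],0],[[0,0,0],[0,0,0],0],[[0,0,0],[0,0,0],0]]'; python3 -m pendant '[[[0,0.005,0],[0,0,0],0],[[0,0,0],[0,0,0],0],[[0,0,0],[0,0,0],0]]'
```

```text
time_s: 12.25
tool_pos: [0.4317, 0.2927, 0.1899]
ee_rot: [-1.384, 0.882, -0.882]
wrist_force: [-2.9, -1.8, 14.3]
width: 0.0467
time_s: 12.55
tool_pos: [0.4317, 0.2927, 0.1898]
ee_rot: [-1.384, 0.882, -0.882]
wrist_force: [-5.5, -3.8, 28.9]
width: 0.0467
```

Contact at the predicted height. Release, rise and check.

```bash
python3 -m pendant '[[[0,-0.01,0],[0,0,0],0],[[0,0,0],[0,0,0],0.7],[[0,0,0],[0,0,0],0.9],[[0,0,0],[0,0,0],1],[[0,0,0],[0,0,0],1],[[0,-0.2,0],[0,0,0],1],[[0,-0.4,0],[0,0,0],1],[[0,-0.4,0],[0,0,0],1]]'; python3 - <<'E'
from h import *
from cell import manip
import pickle
p=manip.camera_params("wrist")
im=manip.capture("wrist")[:,:,::-1]
cv2.imwrite("pics/w10.png",im);pickle.dump(p,open("w10.pkl","wb"))
print(delta(manip.observe(),[.455,.0266]))
E
```

```text
time_s: 13.35
tool_pos: [0.4313, 0.2924, 0.3106]
ee_rot: [-1.387, 0.883, -0.881]
wrist_force: [0.0, 1.4, -0.4]
width: 0.0853
(array([ 2.093, -0.007, -0.774]), array([ 0.02196354, -0.26691927,  0.        ]))
```

View pics/w10.png

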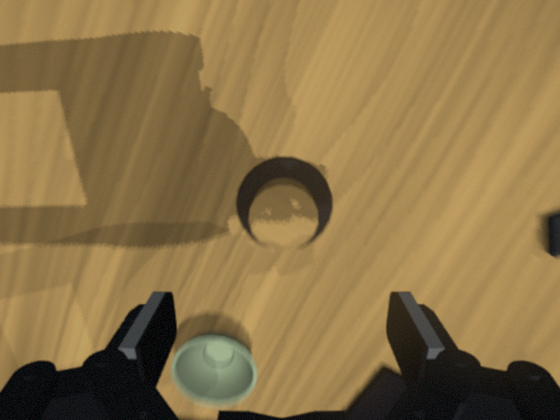

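```bash
python3 -m pendant '[[[0.293,0,-0.114],[0,0,0],1],[[0.36,0,-0.132],[0,0,0],1],[[0.36,0,-0.132],[0,0,0],1],[[0.36,0,-0.132],[0,0,0],1],[[0.36,0,-0.132],[0,0,0],1],[[0.36,0,-0.132],[0,0,0],1],[[0,0,0],[0,0.024,0],1],[[0,0,0],[0,0,0],1]]'; python3 - <<'E'
from h import *
from cell import manip
import pickle
p=manip.camera_params("wrist");print(manip.observe()["tool_pos"])
im=manip.capture("wrist")[:,:,::-1]
pickle.dump(p,open("w11.pkl","wb"))
cv2.imwrite("pics/w11.png",im)
cv2.imwrite("pics/w11c.png",cv2.resize(im[130:310,160:430],None,fx=2.9,fy=2.9,interpolation=cv2.INTER_CUBIC))
E
```

```text
time_s: 14.2
tool_pos: [0.4537, 0.0245, 0.3098]
ee_rot: [-1.357, 0.943, -0.943]
wrist_force: [0.8, 0.4, -0.2]
width: 0.0855
[0.45370737 0.02445427 0.30984185]
```

View pics/w11c.png

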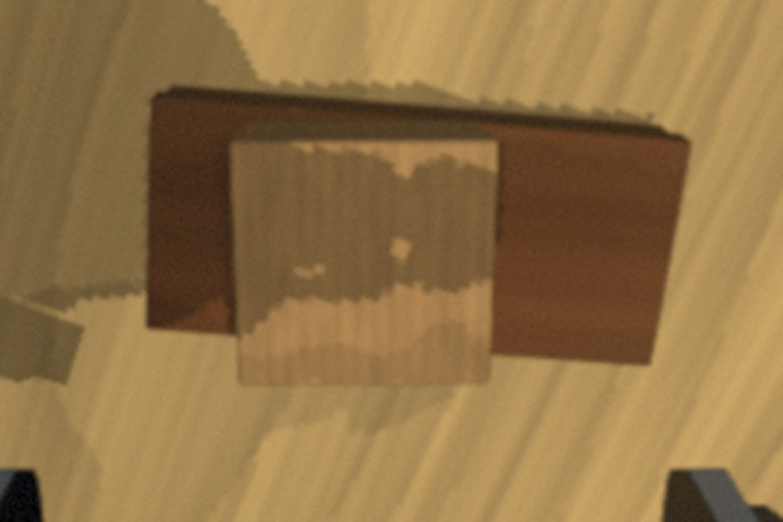

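```bash
python3 - <<'E'
from h import *
from cell import manip
import pickle
p=pickle.load(open("w11.pkl","rb"))
f=lambda L,z:cast(p,np.array(L)/2.9+[160-.33,130-.33],z)*1000
for L,z in (([(231,140),(497,140),(490,383),(239,383)],.05),([(152,96),(690,140),(650,365),(148,327)],.024)):
    O=f(L,z);print(O[:,:2].mean(0),[(np.linalg.norm(O[(i+1)%4]-O[i]).round(1),np.degrees(np.arctan2(*(O[(i+1)%4]-O[i])[1::-1])).round(1)) for i in range(4)])
    print(delta(manip.observe(),O[:,:2].mean(0)/1000))
M=R.from_rotvec(manip.observe()["ee_rot"]).as_matrix();print(np.degrees(np.arctan2(M[1,2],M[0,2])))
E
```

```text
[454.77316316  27.1040326 ] [(np.float64(56.8), np.float64(20.4)), (np.float64(57.4), np.float64(-68.7)), (np.float64(57.9), np.float64(-159.6)), (np.float64(57.3), np.float64(110.1))]
(array([-0.01 ,  0.   ,  0.014]), array([0.00114684, 0.00171737, 0.        ]))
[466.52335525  29.79032503] [(np.float64(128.4), np.float64(15.7)), (np.float64(59.3), np.float64(-73.9)), (np.float64(128.5), np.float64(-164.4)), (np.float64(59.1), np.float64(106.0))]
(array([ 0.004, -0.   ,  0.114]), array([0.01289704, 0.00440366, 0.        ]))
20.66169566713726
```

```bash
python3 -m pendant '[[[-0.01,0.4,0.014],[0,0,0],1],[[0,0.33,0],[0,0,0],1],[[0,0.135,0],[0,0,0],1],[[0,0,0],[0,0,0],0],[[0,0,0],[0,0,0],0],[[0,0,0],[0,0,0],0],[[0,0,0],[0,0,0],0],[[0,0,0],[0,0,0],0]]' 35; python3 -m pendant '[[[0,-0.05,0],[0,0,0],0],[[0,-0.05,0],[0,0,0],0],[[0,-0.1,0],[0,0,0],0],[[0,-0.3,0],[0,0,0],0],[[0,-0.3,0],[0,0,0],0],[[0,-0.1,0],[0,0.045,0],0],[[0,0,0],[0,0.046,0],0],[[0,0,0],[0,0.046,0],0]]'; python3 - <<'E'
from h import *
from cell import manip
o=manip.observe();print(o["tool_pos"],delta(o,[.612,.150]))
M=R.from_rotvec(o["ee_rot"]).as_matrix();print(np.degrees(np.arctan2(M[1,2],M[0,2])))
cv2.imwrite("pics/w12.png",manip.capture("wrist")[:,:,::-1])
E
```

```text
time_s: 15.05
tool_pos: [0.4551, 0.0276, 0.207]
ee_rot: [-1.358, 0.938, -0.94]
wrist_force: [-0.5, 1.3, -0.8]
width: 0.0573
time_s: 15.85
tool_pos: [0.4548, 0.0274, 0.3155]
ee_rot: [-1.171, 1.263, -1.265]
wrist_force: [-0.9, -0.7, -1.0]
width: 0.0573
[0.45483502 0.02743359 0.31545642] (array([-1.117,  0.003,  1.229]), array([0.15716498, 0.12256641, 0.        ]))
-4.319660336564834
```

View pics/w12.png

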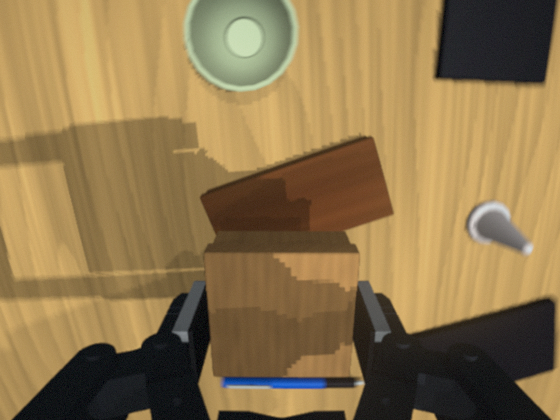

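```bash
python3 -m pendant '[[[-0.1,0,0.229],[0,0,0],0],[[-0.11,0,0.25],[0,0,0],0],[[-0.11,0,0.25],[0,0,0],0],[[-0.11,0,0.25],[0,0,0],0],[[-0.1,0,0.25],[0,0,0],0],[[0,0,0],[0,0,0],0],[[0,0,0],[0,0,0],0]]'; python3 - <<'E'
from h import *
from cell import manip
p=manip.camera_params("wrist")
im=manip.capture("wrist")[:,:,::-1]
cv2.imwrite("pics/w13.png",im)
o=manip.observe()
for c in contours(dark(im,75)):
    P=cast(p,c[:,0],.01);r=rect(P); print(c[:,0].mean(0).round(),*r)
    if max(r[1])<95 and min(r[1])>60: print(delta(o,r[0]/1000))
E
```

```text
time_s: 16.6
tool_pos: [0.6064, 0.0809, 0.314]
ee_rot: [-1.178, 1.259, -1.258]
wrist_force: [-0.1, -0.2, -0.6]
width: 0.057
[417. 366.] [706.7 -77.3] [340.2 151. ] -6.3
[138. 351.] [424.6 -58. ] [228.1 151.4] 0.3
[133. 254.] [470.5  32.1] [125.1  57. ] 15.4
[287. 106.] [614.7 149.3] [79.8 79.3] -4.7
(array([-0.576, -0.   ,  0.036]), array([0.00892267, 0.06869809, 0.        ]))
```

View pics/w13.png

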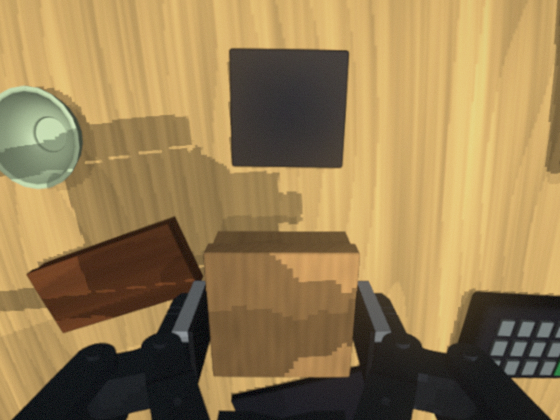

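```bash
python3 -m pendant '[[[-0.29,0,0.015],[0,0,0],0],[[-0.285,0,0.013],[0,0,0],0],[[0,0.33,0],[0,0,0],0],[[0,0.33,0],[0,0,0],0],[[0,0.17,0],[0,0,0],0],[[0,0.1,0],[0,0,0],0],[[0,0.04,0],[0,0,0],0],[[0,0,0],[0,0,0],0]]'; python3 -m pendant '[[[0,0.015,0],[0,0,0],0],[[0,0,0],[0,0,0],0],[[0,0,0],[0,0,0],0]]'
```

```text
time_s: 17.45
tool_pos: [0.6144, 0.1491, 0.1981]
ee_rot: [-1.176, 1.26, -1.26]
wrist_force: [0.3, 0.0, -1.1]
width: 0.057
time_s: 17.75
tool_pos: [0.6147, 0.1493, 0.1967]
ee_rot: [-1.175, 1.259, -1.26]
wrist_force: [-0.0, 1.2, -1.0]
width: 0.0571
```

```bash
python3 -m pendant '[[[0,0.02,0],[0,0,0],0],[[0,0,0],[0,0,0],0],[[0,0,0],[0,0,0],0]]'; python3 -m pendant '[[[0,0.01,0],[0,0,0],0],[[0,0,0],[0,0,0],0],[[0,0,0],[0,0,0],0]]'
```

```text
time_s: 18.05
tool_pos: [0.6145, 0.1493, 0.1935]
ee_rot: [-1.176, 1.26, -1.26]
wrist_force: [0.5, 0.3, -1.8]
width: 0.0565
time_s: 18.35
tool_pos: [0.6146, 0.1493, 0.1927]
ee_rot: [-1.175, 1.26, -1.26]
wrist_force: [-1.9, -1.2, 7.8]
width: 0.0569
```

```bash
python3 -m pendant '[[[0,0,0],[0,0,0],0],[[0,0,0],[0,0,0],0.8],[[0,0,0],[0,0,0],0.9],[[0,0,0],[0,0,0],1],[[0,0,0],[0,0,0],1],[[0,-0.2,0],[0,0,0],1],[[0,-0.4,0],[0,0,0],1],[[0,-0.4,0],[0,0,0],1]]'; python3 - <<'E'
from h import *
from cell import manip
p=manip.camera_params("wrist")
im=manip.capture("wrist")[:,:,::-1]
cv2.imwrite("pics/w14.png",im)
cv2.imwrite("pics/s14.png",manip.capture("side")[:,:,::-1])
P=cast(p,[(10,10)],.01)
o=manip.observe();print(delta(o,[.4665,.0295]))
E
```

```text
time_s: 19.15
tool_pos: [0.614, 0.1492, 0.3129]
ee_rot: [-1.178, 1.262, -1.26]
wrist_force: [-0.1, 0.9, -0.7]
width: 0.0853
(array([ 1.086, -0.013, -1.177]), array([-0.14993098, -0.12020699,  0.        ]))
```

View pics/w14.png

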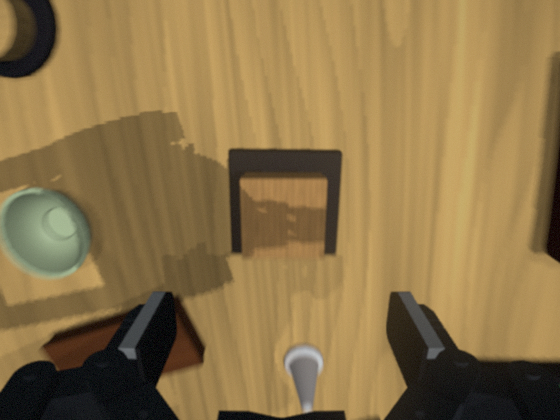

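View pics/s14.png

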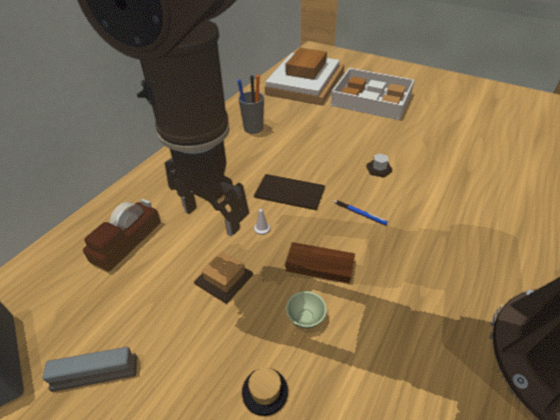

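```bash
python3 -m pendant '[[[0.217,0,-0.235],[0,0,0],1],[[0.217,0,-0.235],[0,0,0],1],[[0.217,0,-0.235],[0,0,0],1],[[0.217,0,-0.235],[0,0,0],1],[[0.218,0,-0.237],[0,0,0],1],[[0,0,0],[0,0.043,0],1],[[0,0,0],[0,0.043,0],1],[[0,0,0],[0,0.043,0],1]]'; python3 -m pendant '[[[0,0,0],[0,0.043,0],1],[[0,0,0],[0,0.043,0],1],[[0,0,0],[0,0.043,0],1],[[0,0,0],[0,0.043,0],1],[[0,0,0],[0,0.043,0],1],[[0,0,0],[0,0.045,0],1],[[0,0,0],[0,0,0],1]]'; python3 - <<'E'
from h import *
from cell import manip
import pickle
p=manip.camera_params("wrist")
im=manip.capture("wrist")[:,:,::-1]
cv2.imwrite("pics/w15.png",im);pickle.dump(p,open("w15.pkl","wb"))
o=manip.observe();print(delta(o,[.4665,.0295]),o["joint_pos"])
M=R.from_rotvec(o["ee_rot"]).as_matrix();print(np.degrees(np.arctan2(M[1,2],M[0,2])),M.round(3))
E
```

```text
time_s: 20.05
tool_pos: [0.4644, 0.0288, 0.3123]
ee_rot: [-0.942, 1.554, -1.554]
wrist_force: [-0.5, 0.3, -1.0]
width: 0.0851
time_s: 20.75
tool_pos: [0.4645, 0.0291, 0.3122]
ee_rot: [-0.289, 2.074, -2.073]
wrist_force: [-0.1, 0.4, 0.4]
width: 0.0852
(array([-0.017, -0.   ,  0.001]), array([0.00203535, 0.00042029, 0.        ])) [-2.61643877e-03  3.58733479e-01  2.10157003e+00 -4.11951538e-05
  6.81397778e-01  1.28592236e+00]
-73.82600134197605 [[-0.96  -0.     0.279]
 [-0.279 -0.    -0.96 ]
 [ 0.    -1.    -0.   ]]
```

View pics/w15.png

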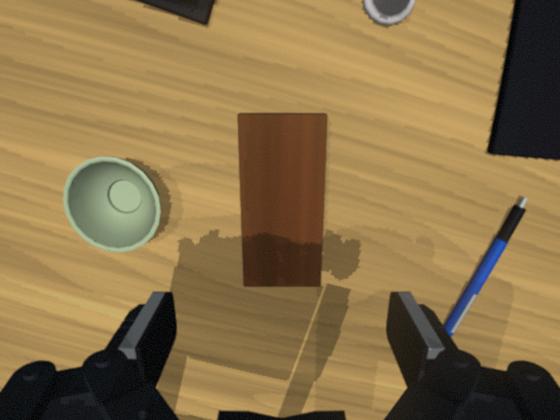

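```bash
python3 - <<'E'
from h import *
from cell import manip
import pickle
p=pickle.load(open("w15.pkl","rb"));o=manip.observe()
O=cast(p,[(238,113),(327,114),(321,287),(244,287)],.024)*1000
print(O[:,:2].mean(0),[(np.linalg.norm(O[(i+1)%4]-O[i]).round(1),np.degrees(np.arctan2(*(O[(i+1)%4]-O[i])[1::-1])).round(1)) for i in range(4)])
print(delta(o,O[:,:2].mean(0)/1000))
B=cast(p,[(64,200),(160,200),(113,157),(113,252)],.032)*1000;print(B.mean(0))
E
```

```text
[466.87915162  28.67513317] [(np.float64(58.9), np.float64(-74.8)), (np.float64(129.5), np.float64(-164.0)), (np.float64(59.5), np.float64(105.7)), (np.float64(130.1), np.float64(15.7))]
(array([-0.018, -0.   ,  0.009]), array([ 0.0024145 , -0.00040458,  0.        ]))
[439.54839439 145.19712186  32.        ]
```

```bash
python3 -m pendant '[[[-0.018,0.35,0.008],[0,0.003,0],1],[[0,0.35,0],[0,0,0],1],[[0,0.25,0],[0,0,0],1],[[0,0.12,0],[0,0,0],1],[[0,0,0],[0,0,0],1]]' 50; python3 -m pendant '[[[0,0,0],[0,0,0],0],[[0,0,0],[0,0,0],0],[[0,0,0],[0,0,0],0],[[0,0,0],[0,0,0],0],[[0,0,0],[0,0,0],0]]'
```

```text
time_s: 21.3
tool_pos: [0.4661, 0.0288, 0.1821]
ee_rot: [-0.29, 2.077, -2.076]
wrist_force: [-0.3, 0.5, -0.2]
width: 0.0851
time_s: 21.8
tool_pos: [0.4672, 0.0287, 0.1852]
ee_rot: [-0.281, 2.075, -2.076]
wrist_force: [-1.4, -0.8, 8.3]
width: 0.0585
```

```bash
python3 -m pendant '[[[0,-0.05,0],[0,0,0],0],[[0,-0.1,0],[0,0,0],0],[[0,-0.3,0],[0,0,0],0],[[0,-0.4,0],[0,0,0],0],[[0,-0.25,0],[0,0,0],0],[[0,0,0],[0,0,0],0]]'; python3 -m pendant '[[[0,0,0.2],[0,0,0],0],[[0,0,0.35],[0,0,0],0],[[0,0,0.35],[0,0,0],0],[[0,0,0.35],[0,0,0],0],[[0,0,0.27],[0,0,0],0],[[0,0,0.15],[0,0,0],0],[[0,0,0],[0,0,0],0],[[0,0,0],[0,0,0],0]]'; python3 - <<'E'
from h import *
from cell import manip
import pickle
p=manip.camera_params("wrist")
im=manip.capture("wrist")[:,:,::-1]
cv2.imwrite("pics/w16.png",im);pickle.dump(p,open("w16.pkl","wb"))
for c in contours(dark(im,75)):
    P=cast(p,c[:,0],.01);r=rect(P); print(c[:,0].mean(0).round(),*r)
E
```

```text
time_s: 22.4
tool_pos: [0.468, 0.0288, 0.3209]
ee_rot: [-0.274, 2.073, -2.075]
wrist_force: [0.2, 0.1, -1.8]
width: 0.0587
time_s: 23.2
tool_pos: [0.5198, -0.164, 0.3158]
ee_rot: [-0.282, 2.078, -2.077]
wrist_force: [-0.3, -0.1, -1.1]
width: 0.0583
[272. 373.] [ 373.6 -204. ] [140.1 123.6] 15.3
[421. 366.] [ 416.3 -370.5] [231.6 148.7] -78.7
[141. 366.] [325.9 -39.1] [231.5 149.6] -70.6
[442. 294.] [ 475.4 -317.8] [60.9 57. ] 69.7
[280.  72.] [ 608.3 -139.6] [99.6 81.8] 13.0
```

View pics/w16.png

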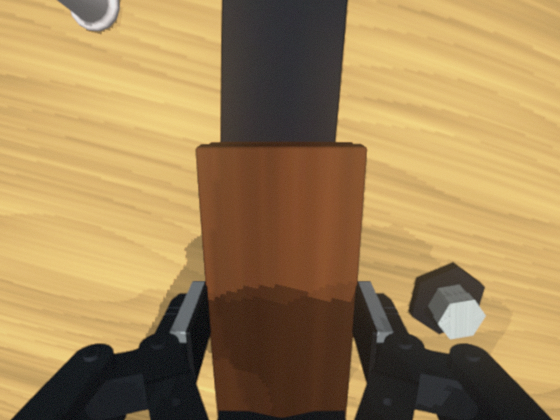

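```bash
python3 - <<'E'
from h import *
a=cv2.imread("pics/side0.png")[165:220,245:335];b=cv2.imread("pics/scene0.png")[230:325,175:260]
cv2.imwrite("pics/za.png",cv2.resize(a,None,fx=8,fy=8,interpolation=cv2.INTER_CUBIC));cv2.imwrite("pics/zb.png",cv2.resize(b,None,fx=6,fy=6,interpolation=cv2.INTER_CUBIC))
E
```

```text
(no output)
```

View pics/za.png

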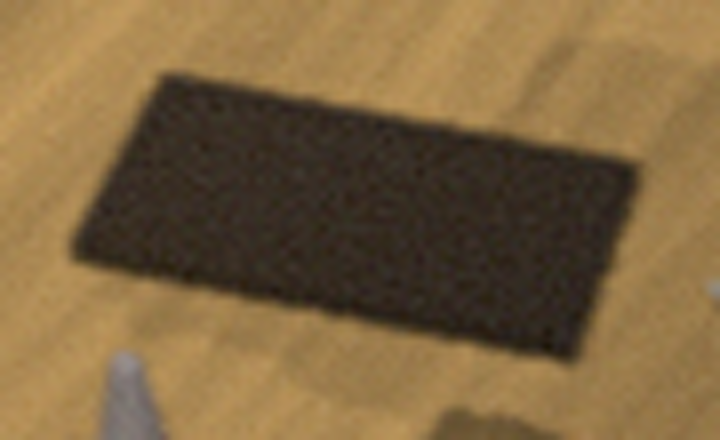

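View pics/zb.png

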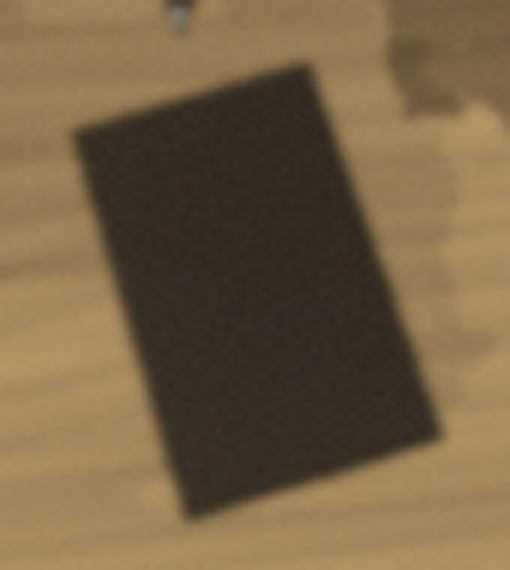

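```bash
python3 - <<'E'
from h import *
from cell import manip
def rep(n,p,px,z=.01):
    O=cast(p,px,z)*1000
    print(n,O[:,:2].mean(0),[(np.linalg.norm(O[(i+1)%4]-O[i]).round(1),np.degrees(np.arctan2(*(O[(i+1)%4]-O[i])[1::-1])).round(1)) for i in range(4)])
    if n[0]!='w': print(O.round(1).tolist())
s=manip.camera_params("side");c=manip.camera_params("scene")
A=np.array([(160,72),(638,165),(575,362),(72,258)])/8+[245-.44,165-.44]
B=np.array([(72,132),(312,64),(443,437),(188,521)])/6+[175-.4,230-.4]
for z in(.01,.005,0):
    rep("side",s,A,z);rep("scene",c,B,z)
E
```

```text
side [ 625.20455295 -131.32763956] [(np.float64(153.3), np.float64(-167.8)), (np.float64(88.7), np.float64(104.2)), (np.float64(151.7), np.float64(12.4)), (np.float64(89.2), np.float64(-74.8))]
[[711.4, -158.2, 10.0], [561.6, -190.5, 10.0], [539.8, -104.5, 10.0], [688.0, -72.1, 10.0]]
scene [ 633.11040134 -135.50755209] [(np.float64(83.4), np.float64(101.8)), (np.float64(153.7), np.float64(12.1)), (np.float64(81.9), np.float64(-77.0)), (np.float64(155.4), np.float64(-167.3))]
[[566.2, -192.9, 10.0], [549.1, -111.3, 10.0], [699.4, -79.0, 10.0], [717.8, -158.8, 10.0]]
side [ 628.02333274 -136.29174959] [(np.float64(154.5), np.float64(-167.8)), (np.float64(89.4), np.float64(104.2)), (np.float64(152.9), np.float64(12.4)), (np.float64(90.0), np.float64(-74.8))]
[[714.9, -163.4, 5.0], [563.9, -196.0, 5.0], [542.0, -109.3, 5.0], [691.3, -76.5, 5.0]]
scene [ 629.82236508 -135.94575816] [(np.float64(83.8), np.float64(101.8)), (np.float64(154.6), np.float64(12.1)), (np.float64(82.4), np.float64(-77.0)), (np.float64(156.3), np.float64(-167.3))]
[[562.5, -193.7, 5.0], [545.3, -111.6, 5.0], [696.5, -79.1, 5.0], [715.0, -159.4, 5.0]]
side [ 630.84211253 -141.25585962] [(np.float64(155.7), np.float64(-167.8)), (np.float64(90.2), np.float64(104.2)), (np.float64(154.1), np.float64(12.4)), (np.float64(90.7), np.float64(-74.8))]
[[718.4, -168.5, 0.0], [566.2, -201.4, 0.0], [544.1, -114.0, 0.0], [694.6, -81.0, 0.0]]
scene [ 626.53432881 -136.38396423] [(np.float64(84.3), np.float64(101.8)), (np.float64(155.5), np.float64(12.1)), (np.float64(82.9), np.float64(-77.0)), (np.float64(157.2), np.float64(-167.3))]
[[558.9, -194.4, 0.0], [541.5, -111.9, 0.0], [693.6, -79.2, 0.0], [712.2, -160.0, 0.0]]
```

```bash
python3 -m pendant '[[[-0.236,0,0.234],[0,0,0],0],[[-0.236,0,0.234],[0,0,0],0],[[-0.236,0,0.234],[0,0,0],0],[[-0.236,0,0.234],[0,0,0],0],[[0,0,0],[0,0,0],0],[[0,0,0],[0,0,0],0],[[0,0,0],[0,0,0],0]]'; python3 - <<'E'
from h import *
from cell import manip
import pickle
p=manip.camera_params("wrist")
im=manip.capture("wrist")[:,:,::-1]
cv2.imwrite("pics/w17.png",im);pickle.dump(p,open("w17.pkl","wb"))
for c in contours(dark(im,75)):
    P=cast(p,c[:,0],.01);r=rect(P); print(c[:,0].mean(0).round(),*r)
E
```

```text
time_s: 23.95
tool_pos: [0.6587, -0.241, 0.3156]
ee_rot: [-0.285, 2.078, -2.076]
wrist_force: [-0.1, 0.2, -2.2]
width: 0.0585
[281. 415.] [ 450.9 -298.1] [123.5  12.6] -74.5
[421. 366.] [ 555.5 -448.2] [232.4 148.7] -78.7
[140. 285.] [ 519.8 -149.3] [359.3 186. ] -8.1
[490.   2.] [ 833.  -338.9] [32.4  3.3] -70.8
[84.  3.] [757.7 -74.5] [25.7  6.4] -78.0
```

View pics/w17.png

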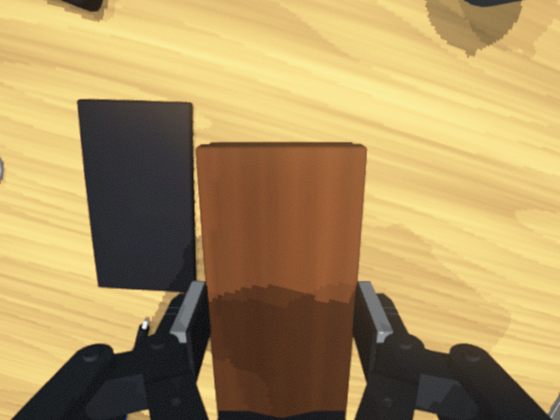

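```bash
python3 - <<'E'
from h import *
from cell import manip
import pickle
p=pickle.load(open("w17.pkl","rb"));o=manip.observe()
O=cast(p,[(78,100),(192,103),(196,291),(98,286)],.01)*1000
print(O[:,:2].round(1),O[:,:2].mean(0),[(np.linalg.norm(O[(i+1)%4]-O[i]).round(1),np.degrees(np.arctan2(*(O[(i+1)%4]-O[i])[1::-1])).round(1)) for i in range(4)])
m=(O[0]+O[3])/2; a=np.radians(12.5); print("from left edge",m[:2]+42*np.array([np.sin(a),-np.cos(a)]))
print(delta(o,[.629,-.134]))
im=cv2.imread("pics/w17.png")
cv2.imwrite("pics/w17c.png",cv2.resize(im[85:300,60:210],None,fx=2.7,fy=2.7,interpolation=cv2.INTER_CUBIC))
# held box: top edge corners at its height
M=R.from_rotvec(o["ee_rot"]).as_matrix();print(np.degrees(np.arctan2(M[1,2],M[0,2])),M[2])
zt=o["tool_pos"][2]-.1852+.024
E=cast(p,[(197,148),(366,148)],zt)*1000;print("held far edge",E, E.mean(0)-[*(o["tool_pos"]*1000)],zt)
E
```

```text
[[ 694.   -79.9]
 [ 712.3 -160.8]
 [ 565.4 -193.1]
 [ 546.5 -111.6]] [ 629.5540117  -136.31874583] [(np.float64(83.0), np.float64(-77.2)), (np.float64(150.4), np.float64(-167.6)), (np.float64(83.7), np.float64(103.0)), (np.float64(150.8), np.float64(12.1))]
from left edge [ 629.34450581 -136.70674458]
(array([-0.001,  0.001, -0.927]), array([-0.02962672,  0.1071662 ,  0.        ]))
-74.48564589734414 [ 9.74431300e-04 -9.99999143e-01 -8.73855697e-04]
held far edge [[ 712.4898082  -195.78286959  154.62851596]
 [ 727.99606932 -251.79389019  154.62851596]] [  61.61621723   17.37782292 -161.2       ] 0.15462851595632943
```

View pics/w17c.png

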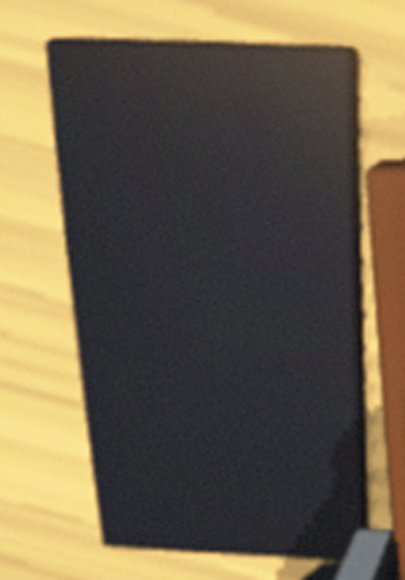

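```bash
python3 -m pendant '[[[0,0,-0.311],[0,0.017,0],0],[[0,0,-0.35],[0,0,0],0],[[0,0,-0.25],[0,0,0],0],[[0,0.35,0],[0,0,0],0],[[0,0.32,0],[0,0,0],0],[[0,0.2,0],[0,0,0],0],[[0,0,0],[0,0,0],0],[[0,0,0],[0,0,0],0]]'; python3 - <<'E'
from h import *
from cell import manip
o=manip.observe();print(delta(o,[.6295,-.136]))
M=R.from_rotvec(o["ee_rot"]).as_matrix();print(np.degrees(np.arctan2(M[1,2],M[0,2])))
cv2.imwrite("pics/s18.png",cv2.resize(manip.capture("side")[60:280,180:400,::-1],None,fx=2.6,fy=2.6))
E
```

```text
time_s: 24.8
tool_pos: [0.6338, -0.1358, 0.2122]
ee_rot: [-0.23, 2.107, -2.107]
wrist_force: [0.2, 0.7, -1.2]
width: 0.058
(array([ 0.035,  0.   , -0.006]), array([-0.00426757, -0.00015092,  0.        ]))
-77.58544805465333
```

View pics/s18.png

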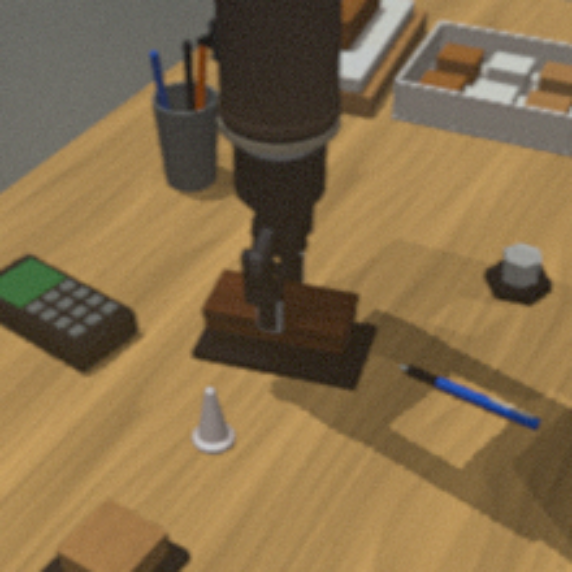

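```bash
python3 -m pendant '[[[0.035,0,-0.006],[0,0,0],0],[[0,0.08,0],[0,0,0],0],[[0,0.025,0],[0,0,0],0],[[0,0,0],[0,0,0],0],[[0,0,0],[0,0,0],0]]'; python3 -m pendant '[[[0,0.015,0],[0,0,0],0],[[0,0,0],[0,0,0],0],[[0,0,0],[0,0,0],0]]'
```

```text
time_s: 25.35
tool_pos: [0.6298, -0.1363, 0.1988]
ee_rot: [-0.229, 2.107, -2.107]
wrist_force: [0.3, 0.1, -1.8]
width: 0.0582
time_s: 25.65
tool_pos: [0.6298, -0.1363, 0.1971]
ee_rot: [-0.229, 2.107, -2.107]
wrist_force: [0.1, 0.2, -0.6]
width: 0.0583
```

```bash
python3 -m pendant '[[[0,0.012,0],[0,0,0],0],[[0,0,0],[0,0,0],0],[[0,0,0],[0,0,0],0]]'; python3 -m pendant '[[[0,0.01,0],[0,0,0],0],[[0,0,0],[0,0,0],0],[[0,0,0],[0,0,0],0]]'
```

```text
time_s: 25.95
tool_pos: [0.6298, -0.1363, 0.1956]
ee_rot: [-0.229, 2.107, -2.107]
wrist_force: [-0.8, -0.4, -1.2]
width: 0.058
time_s: 26.25
tool_pos: [0.6298, -0.1364, 0.1952]
ee_rot: [-0.229, 2.107, -2.107]
wrist_force: [-3.2, 0.9, 11.8]
width: 0.0584
```

Contact; release, rise and look.

```bash
python3 -m pendant '[[[0,0,0],[0,0,0],0],[[0,0,0],[0,0,0],0.8],[[0,0,0],[0,0,0],0.9],[[0,0,0],[0,0,0],1],[[0,0,0],[0,0,0],1],[[0,-0.2,0],[0,0,0],1],[[0,-0.4,0],[0,0,0],1],[[0,-0.4,0],[0,0,0],1]]'; python3 -m pendant '[[[0,-0.35,0],[0,0,0],1],[[0,0,0],[0,0,0],1],[[0,0,0],[0,0,0],1]]'; python3 - <<'E'
from h import *
from cell import manip
import pickle
p=manip.camera_params("wrist")
im=manip.capture("wrist")[:,:,::-1]
cv2.imwrite("pics/w19.png",im);pickle.dump(p,open("w19.pkl","wb"))
cv2.imwrite("pics/s19.png",manip.capture("side")[:,:,::-1])
E
```

```text
time_s: 27.05
tool_pos: [0.6294, -0.1362, 0.315]
ee_rot: [-0.231, 2.109, -2.107]
wrist_force: [0.7, -0.5, -0.2]
width: 0.0854
time_s: 27.35
tool_pos: [0.6299, -0.1364, 0.3576]
ee_rot: [-0.227, 2.105, -2.107]
wrist_force: [0.5, -0.4, -0.9]
width: 0.0851
```

View pics/w19.png

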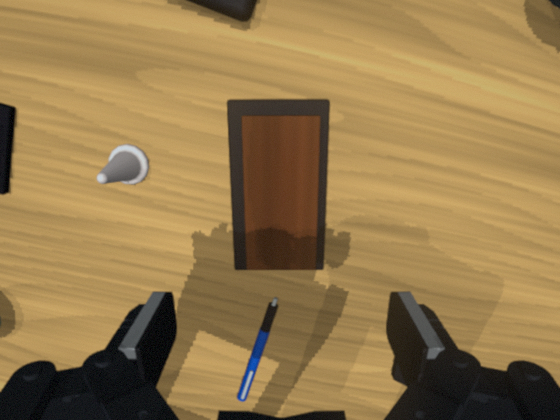

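View pics/s19.png

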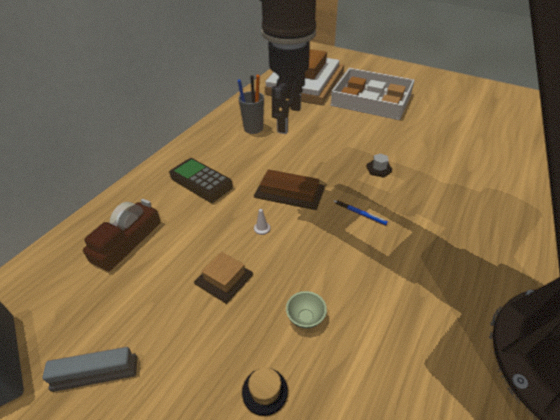

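```bash
python3 - <<'E'
from h import *
from cell import manip
import pickle
p=pickle.load(open("w19.pkl","rb"))
O=cast(p,[(241,115),(322,115),(320,270),(246,270)],.034)*1000
print("obl",O[:,:2].mean(0),[(np.linalg.norm(O[(i+1)%4]-O[i]).round(1),np.degrees(np.arctan2(*(O[(i+1)%4]-O[i])[1::-1])).round(1)) for i in range(4)])
q=cast(p,[(228,101),(329,100)],.01)*1000;print("pad far edge",q.mean(0),"pad centre est",q.mean(0)[:2]-77*np.array([np.cos(.217),np.sin(.217)]))
p=pickle.load(open("w10.pkl","rb"))
print("round lid",cast(p,[(248,216),(320,215),(284,180),(284,250)],.034)*1000)
E
```

```text
obl [ 629.63393706 -137.92561259] [(np.float64(61.1), np.float64(-77.7)), (np.float64(129.9), np.float64(-166.4)), (np.float64(63.9), np.float64(102.3)), (np.float64(129.8), np.float64(12.3))]
pad far edge [ 702.06594826 -118.95819609   10.        ] pad centre est [ 626.87177185 -135.53636948]
round lid [[409.32269662 282.15871016  34.        ]
 [453.82029023 303.73239048  34.        ]
 [420.99617406 315.56775118  34.        ]
 [442.56368543 269.51501433  34.        ]]
```

Every box is within about 4 mm of its pad's centre and aligned, so I'm handing the job in.

```bash
python3 - <<'E'
from cell import manip
print(manip.job_done())
E
```

```text
the job is handed in; nothing more can be done
None
```

I took the stack apart from the top down and set each box on its own pad, then handed the job in at about 27.5 s of the 112 s allowed. For each placing I lowered until the wrist force showed contact, let go, and rose clear. No verdict is reported, so these results come from my own camera checks:

| Box | Offset from pad centre | Alignment with pad |
|---|---|---|
| Hexagonal tin | about 1 mm | not required |
| Round box | about 1 mm | not required |
| Square box | about 1 mm by the tool position at release; not measured again afterwards, though the picture shows it square on its pad | about 0.5° |
| Oblong box | 2 to 4 mm | under 1° |

- **Bystanders:** the last side picture shows the bowl standing where it was at the start, and the cone upright in its place. I did not measure either again after the last placing.
- **Disagreement between measurements:** estimates of the oblong pad's centre differed by up to 8 mm between cameras. I used the wrist camera's view of the whole pad, which fell inside that spread. The final check from its far edge came out 2 to 3 mm short of that value. All of this is inside the 12 mm limit.
- **Failed checks:** no check failed.

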